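# Show the camera the dot under the iced biscuit with a hand mirror

### The arm

A 6-joint arm with a two-finger parallel gripper is mounted at the origin on the work surface. World frame = base frame: x ahead of the robot, y to its left, z up, the work surface at z = 0. Lengths are in m, angles in rad, forces in N, time in s.
With the tool pointing down it reaches from about 0.35 to 0.85 m from the base axis. Payload 8.1 kg.
Tool frame: the origin (TCP) lies midway between the tips of the shut fingers; the grasp point (between the pads) lies 19 mm behind it (robot.grip_point_offset is the distance from the TCP to the grasp point, in m); z points along the fingers, y is the line along which they close (so a half turn about z gives the same grasp; the last joint's range is limited). The gripper opens to 93 mm and grips with 3 to 60 N. Pads are 15 mm wide; open, the fingers measure 128 mm over their backs; the gripper's body (75 mm by 188 mm) begins 65 mm behind the grasp point.
Start: joints at [1.111, 0.13, 1.488, -0, 1.523, -0.085], TCP at [0.22, 0.558, 0.219] pointing down, gripper open.
Joint ranges: [-2.96, 2.96], [-0.89, 2.26], [0.02, 2.5], [-1.34, 4.48], [0, 2.73], [-2.66, 2.66]. Speed limits (rad/s): [2.39, 2.39, 2.79, 3.14, 3.14, 3.14].

### API

Orientations are given as a rotation vector (axis times angle).
In Python, from plant import robot, read_camera, job gives the robot as it stands.
- The arm moves only by the shell command python3 -m inch 'ROWS' [FORCE]. ROWS is JSON, one flat list of numbers, 5 for each row, row after row: the shift along the world's x, y, z in mm, then the turn about the world's z in degrees, then the opening in per cent of the stroke, from 0 (shut) to 100 (fully open). In form: [dx, dy, dz, yaw, hand, dx, dy, dz, yaw, hand, ...]. A call has 1 to 10 rows; each row is the pose to reach, as a shift and turn from the pose commanded when the call began; what a row does not reach only later rows make up. A row lasts 1/12 s, in which the tool goes at most 41.7 mm and 7.16 degrees, less where a joint would pass 70% of its speed; a pose out of reach is approached as far as the arm can. A call with a gripper value outside its range is refused whole. The fingers move at their own pace and stop on an object; FORCE is the grip in N (left out, the last holds). Time passes only in rows, so rows that repeat a pose let the fingers close. It gives the time, the measured TCP pose, the force, the opening and the grip force at its end, in the units of the state.
- robot.read_state(): the state, without advancing time (a new reading comes with each control period).
- read_camera(name): name is "side" or "top"; returns a dict with "image" (384x512x3 uint8, blue, green, red), "K" (3x3 intrinsics, pixels), "extrinsics" (4x4, takes a point from world to camera coordinates). Camera axes: x right, y down, z forward; pixel columns grow to the right and rows downward; lengths in m; the calibration is good to about 2 mm. A picture is of the moment at which its call begins. There is no depth.
- job.close_job(): hands the job in; it is judged then, once.
The state is a dict: "t": time; "q": joint angles; "dq": joint speeds; "joint_torque": joint torques, N m; "tool_pos": TCP position; "orientation": TCP orientation; "force": force on the tool from outside, world axes, zero at the start; "wrist_torque": the same for the moment, N m; "opening": finger opening in m; "gripper_force": force on a finger pad.
Only numpy, scipy, OpenCV 4.12 (cv2) and the standard library are available. Lean on these libraries where they do the work, as an engineer would, in place of code of your own. Each camera call takes 0.05 s, during which the arm holds its last target. There are 200 camera calls.

### The job

Take the inspection mirror from its rest by the handle, bring its glass in under the cooling rack to about 8 cm straight below the star biscuit, and angle it so that the camera on the tripod sees, in the middle of the mirror, the paper dot on the biscuit's underside. The icing is wet, so do not touch or shift the biscuit, do not bump the rack, and leave everything else on the table where it is. Finish while holding the mirror steady in the gripper at that place and angle, resting on nothing; do not put it down.

Things in the scene. Friction and masses are not known exactly. Their poses are not given: they have to be found in the camera images.
- mirror_grip (a point): grip point of the loose inspection mirror, at the centre of its straight handle (a bar 120 mm long, 16 mm wide, 16 mm high). The mirror's own x axis runs along the handle towards the glass, z is the normal of the reflecting face, y is across the handle. At the start the mirror lies level in its rest, reflecting face up, handle nearest the robot. Mass about 90 g, its balance point about 20 mm from here towards the glass
- mirror_glass (a point): centre of the mirror's round reflecting face (60 mm across, in a rim 66 mm across and 6 mm thick, on a stem 8 mm thick): 170 mm from mirror_grip along +x and 3 mm above the handle's mid-line; z is the outward normal of the reflecting side
- rest: fixed wooden spoon rest in which the handle lies: a foot 120 x 60 mm, 10 mm thick, with two notched uprights 10 mm thick, 92 mm apart (46 mm either side of mirror_grip along the handle), 44 mm wide, 49 mm high, notch floor at 40 mm. The space between the uprights is free for the fingers. Origin under the centre, x along the handle
- rack: fixed wire cooling rack on four legs: deck 200 mm deep (x) and 260 mm wide (y), wire tops 165 mm above the table, deck 10 mm thick; legs 8 mm thick at the four corners; on the table under it a baking tray 14 mm high. Origin on the table under its centre; its open front side, 100 mm from the origin at -x, faces the robot
- biscuit: star-shaped gingerbread biscuit (the only star on the rack), 90 mm tip to tip, 9 mm thick, lying loose on the wires near the front edge, its centre 45 to 55 mm behind that edge; iced on top. Origin at the centre of its underside, z up
- dot (a point): the paper dot, 16 mm across, on the underside of the star biscuit, at its centre, 165 mm above the table, facing down
- mirror: the same inspection mirror as a whole, 263 mm long; origin at the centre of the round head, axes as for mirror_grip
- lens (a point): centre of the front of the lens of the compact camera (fixed on a mini tripod to the left of the rack, its lens aimed down at view_spot), about 200 mm above the table, 285 mm from the dot horizontally
- view_spot (a point): unmarked point in the air at which the camera is aimed: 80 mm straight below the dot, 85 mm above the table. Its z axis is the direction in which a mirror there must face for the camera to see the dot: half-way between the direction to the dot (straight up) and the direction to the lens, so 34 degrees off vertical towards the camera
- round_a: round iced biscuit, 72 mm across, 9 mm thick, lying loose on the rear right part of the rack; bystander
- round_b: the same, on the rear left part of the rack; bystander
- bowl_yellow: small loose bowl, 96 mm across, 45 mm high, front right, between the mirror's rest and the robot; bystander
- bowl_clay: small loose bowl, 96 mm across, 45 mm high, front left; bystander
- nozzle: piping nozzle, a cone 26 mm across and 34 mm high standing on the table in front of the rack; bystander
- cutter: star-shaped sheet-metal biscuit cutter, about 80 mm across and 22 mm high, on the table in front of the rack; bystander
- jar: closed jar, 60 mm across, 90 mm high, at the front right; bystander

How it is judged:
By the outcome, as a careful person would: the job done as asked, in the order asked, and still so for the second after the job is handed in, while the arm keeps its last pose, push and grip.
It also fails if it takes over 43 s, if anything falls off the work surface, if the arm or the gripper's body presses on something with over 40 N, if the wrist force passes 120 N, or if a joint passes its speed limit or range.

## Working session

There is one attempt and no reset: what is moved stays moved. The work goes in short steps, Python scripts to look and compute and a shell command to move; the robot and the scene stay as the last step left them, time stands still between calls to the robot, and variables do not carry over. Pictures are saved under pics/ and viewed, at most 10 in all, crops included, and the job is handed in when it is done.

```bash
ls; mkdir -p pics; python3 - <<'E'
from plant import robot, read_camera
import cv2
for n in("top","side"):
    c=read_camera(n); cv2.imwrite(f"pics/{n}0.png",c["image"]); print(c["K"].tolist(),c["extrinsics"].round(4).tolist())
s=robot.read_state(); print(s, robot.grip_point_offset)
E
```

```text
pics
[[442.4055346046126, 0.0, 258.7966247123065], [0.0, 442.4055346046126, 191.51978763519847], [0.0, 0.0, 1.0]] [[0.0314, -0.9995, 0.0088, -0.0565], [-0.9981, -0.0318, -0.0527, 0.5208], [0.053, -0.0071, -0.9986, 1.2898], [0.0, 0.0, 0.0, 1.0]]
[[427.028586508549, 0.0, 257.43718242973523], [0.0, 427.028586508549, 188.8386502175846], [0.0, 0.0, 1.0]] [[0.7537, -0.657, -0.0183, -0.419], [-0.499, -0.5539, -0.6665, 0.3283], [0.4277, 0.5115, -0.7453, 1.0668], [0.0, 0.0, 0.0, 1.0]]
{'t': 0.1, 'q': array([ 1.11062079e+00,  1.31061003e-01,  1.48915750e+00,  3.75130805e-05,
        1.52299091e+00, -8.53720824e-02]), 'dq': array([-8.24322337e-05, -5.27727454e-04, -1.43342255e-03, -9.71602695e-04,
       -1.64507335e-03, -1.36199587e-03]), 'joint_torque': array([ 7.56136615e-04, -5.61341178e+01, -4.93093622e+01,  7.69854826e-02,
        2.91649683e-02, -6.04329011e-05]), 'tool_pos': array([0.21938074, 0.55791645, 0.21771413]), 'orientation': array([-5.85214666e-01, -3.08612364e+00,  2.42946882e-03]), 'force': array([-0.36992335, -0.49695433,  0.55227961]), 'wrist_torque': array([0.038106  , 0.04806812, 0.01173514]), 'gripper_force': 0.0, 'opening': 0.09300024725533367} 0.0188
```

View pics/top0.png

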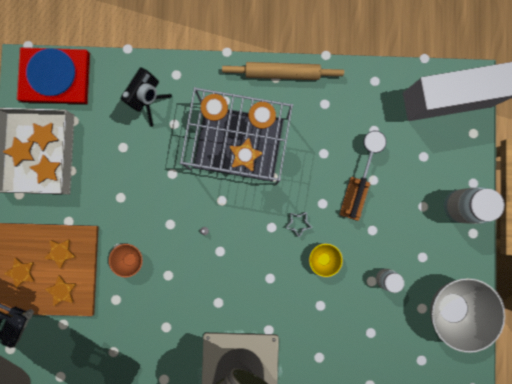

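View pics/side0.png

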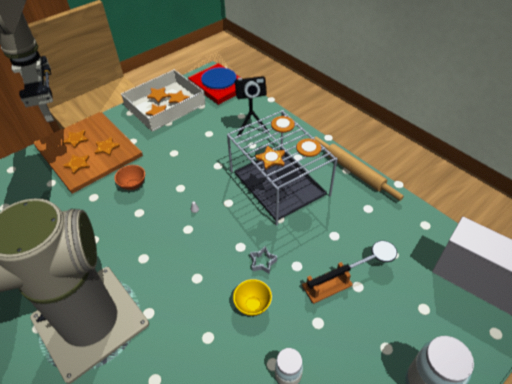

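The top view shows the rack around (238,137), the star at (245,155), the camera at (148,93), the mirror handle at (355,198) and the glass at (375,142). In the side view the star is at (271,157), the lens at (252,89) and the mirror glass at (384,251). The tool can only yaw. So the 34° tilt has to come from the mirror pivoting in the pads, glass end down, with the handle on the side away from the camera. I'll measure it next.

```bash
cat > h.py <<'E'
import numpy as np, cv2
from plant import robot, read_camera
def ray(c,uv):
    E=c["extrinsics"];R=E[:3,:3];o=-R.T@E[:3,3]
    d=R.T@np.linalg.solve(c["K"],[uv[0],uv[1],1.]);return o,d/np.linalg.norm(d)
def onz(c,uv,z):
    o,d=ray(c,uv);return o+d*(z-o[2])/d[2]
def tri(c1,u1,c2,u2):
    A=np.zeros((3,3));b=np.zeros(3);rs=[ray(c1,u1),ray(c2,u2)]
    for o,d in rs:
        P=np.eye(3)-np.outer(d,d);A+=P;b+=P@o
    p=np.linalg.solve(A,b);return p,[np.linalg.norm(np.cross(p-o,d)) for o,d in rs]
def proj(c,p):
    q=c["extrinsics"][:3]@np.append(p,1);q=c["K"]@q;return q[:2]/q[2]
def blobs(mask,mn=15):
    n,l,s,ce=cv2.connectedComponentsWithStats(mask.astype(np.uint8));return [(ce[i].round(1).tolist(),s[i].tolist()) for i in range(1,n) if s[i,4]>mn]
E
python3 - <<'E'
from h import *
t=read_camera("top");s=read_camera("side")
cr=t["image"][65:200,120:300];cv2.imwrite("pics/topc.png",cv2.resize(cr,None,fx=4,fy=4,interpolation=cv2.INTER_CUBIC))
cr=s["image"][65:215,220:345];a=cv2.resize(cr,None,fx=4,fy=4,interpolation=cv2.INTER_CUBIC)
cv2.imwrite("pics/sidec.png",a)
b=np.hstack([cv2.resize(t["image"][120:225,330:395],None,fx=5,fy=5,interpolation=cv2.INTER_CUBIC),cv2.resize(s["image"][230:310,300:405],None,fx=4,fy=4,interpolation=cv2.INTER_CUBIC)[:525].copy().__class__((525,420,3),np.uint8)*0])
x=cv2.resize(s["image"][230:310,300:405],None,fx=4,fy=4,interpolation=cv2.INTER_CUBIC);b[:320,325:745]=x
cv2.imwrite("pics/mirc.png",b)
for c in(t,s):
    h=cv2.cvtColor(c["image"],cv2.COLOR_BGR2HSV);m=cv2.inRange(h,(5,120,100),(22,255,255))>0
    print([b for b in blobs(m,40) if b[1][4]<700])
E
```

```text
[([213.8, 107.3], [201, 94, 27, 27, 360]), ([261.8, 115.1], [249, 102, 27, 27, 352]), ([244.8, 154.8], [230, 138, 32, 33, 387]), ([45.2, 169.4], [30, 156, 30, 27, 397]), ([498.8, 180.1], [497, 169, 4, 23, 59]), ([361.8, 201.5], [355, 182, 15, 38, 140]), ([351.5, 201.9], [346, 187, 11, 27, 78]), ([505.2, 353.6], [497, 309, 15, 75, 697])]
[([166.1, 95.2], [148, 88, 40, 15, 323]), ([155.6, 109.4], [146, 105, 20, 10, 118]), ([282.1, 124.4], [271, 116, 23, 16, 185]), ([39.9, 144.9], [33, 139, 14, 12, 109]), ([270.9, 156.9], [256, 146, 29, 23, 267]), ([129.4, 175.6], [115, 165, 30, 22, 539]), ([328.9, 288.5], [307, 277, 45, 26, 494]), ([508.8, 379.9], [504, 374, 8, 10, 44])]
```

View pics/topc.png

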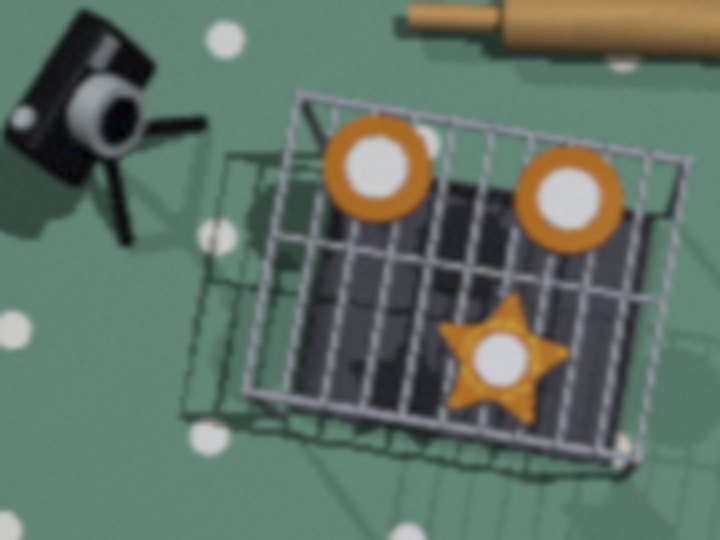

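View pics/sidec.png

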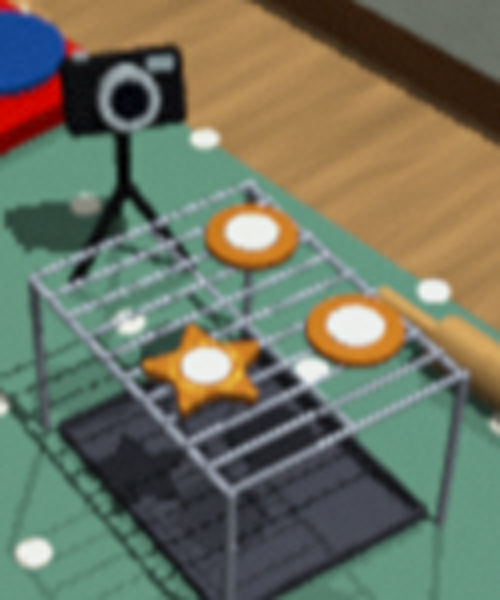

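View pics/mirc.png

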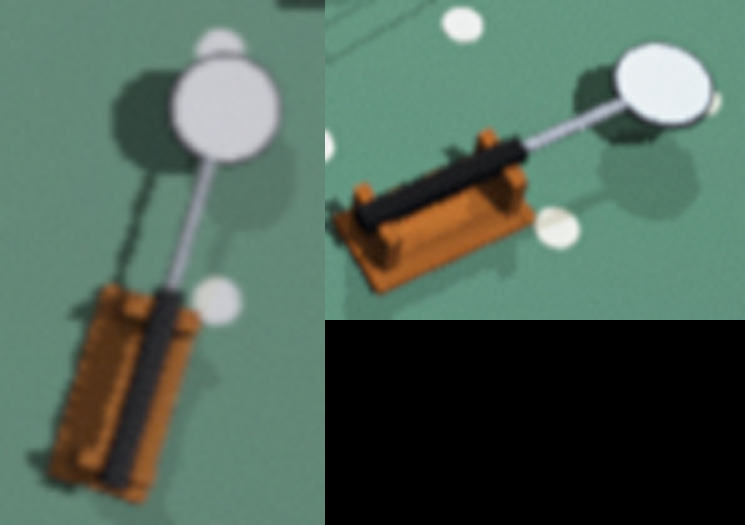

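The crops give the lens front at top (150.2,94.2) and side (252.2,89.7). The rack corners in the top view are (195.5,88.8), (292,105), (279.2,178.7) and (181.7,163). The star centre is at top (245.2,154.7). The glass is at top (375.2,141.4) and side (384.5,251), and the handle ends are at top (363.6,179.4) and (353.6,216).

```bash
python3 - <<'E'
from h import *
np.set_printoptions(precision=4,suppress=True)
t=read_camera("top");s=read_camera("side")
L,e=tri(t,(150.2,94.2),s,(252.2,89.7));print("lens",L,e)
C=[onz(t,u,.162) for u in((195.5,88.8),(292,105),(279.2,178.7),(181.7,163))];print("corners",np.array(C))
rx=(C[0]+C[1]-C[2]-C[3]);rx/=np.linalg.norm(rx);print("rackyaw",np.degrees(np.arctan2(rx[1],rx[0])))
st=onz(t,(245.2,154.7),.174);st2,e=tri(t,(245.2,154.7),s,(220+206/4,65+366/4));print("star",st,st2,e,"behind front",(st-(C[2]+C[3])/2)@rx)
d=L-st;print("horiz",np.hypot(*d[:2]),"dir",np.degrees(np.arctan2(d[1],d[0])))
g=onz(t,(375.2,141.4),.051);g2,e=tri(t,(375.2,141.4),s,(384.5,251));a=onz(t,(363.6,179.4),.052);b=onz(t,(353.6,216),.052)
print("glass",g,g2,e,"handle",a,b,(a+b)/2,"axis",np.degrees(np.arctan2(*(g-b)[1::-1])),np.linalg.norm(g-(a+b)/2))
S=robot.read_state();from scipy.spatial.transform import Rotation as R
print(R.from_rotvec(S["orientation"]).as_matrix())
for n,u,z in(("nozzle",(203,231),.02),("cutter",(298,223),.02),("bowl",(326,260),.045),("jar",(394,283),.09)):print(n,onz(t,u,z))
E
```

```text
lens [0.7522 0.2456 0.2006] [np.float64(0.00037776626475593243), np.float64(0.0003777662647559583)]
corners [[ 0.7807  0.1367  0.162 ]
 [ 0.746  -0.1194  0.162 ]
 [ 0.5498 -0.0913  0.162 ]
 [ 0.5828  0.1651  0.162 ]]
rackyaw -8.16121107912983
star [ 0.6084 -0.0006  0.174 ] [ 0.6096 -0.0014  0.1732] [np.float64(0.0013362570499731844), np.float64(0.0013362570499730222)] behind front 0.04700852251443532
horiz 0.2850675932292211 dir 59.70462725865389
glass [ 0.676  -0.3711  0.051 ] [ 0.6772 -0.3726  0.0482] [np.float64(0.0009730646346102244), np.float64(0.0009730646346102602)] handle [ 0.5648 -0.3394  0.052 ] [ 0.459  -0.3127  0.052 ] [ 0.5119 -0.3261  0.052 ] axis -15.052044717979847 0.17015482786516395
[[-0.9306  0.3661 -0.0003]
 [ 0.3661  0.9306 -0.0005]
 [ 0.0001 -0.0006 -1.    ]]
nozzle [0.4016 0.1191 0.02  ]
cutter [ 0.4336 -0.1574  0.02  ]
bowl [ 0.331  -0.2379  0.045 ]
jar [ 0.2782 -0.4193  0.09  ]
```

The dot is at about (0.609,-0.001,0.165) and the lens lies 285 mm away in direction 59.7°, which agrees with the task text. The handle has to leave the rack near its front right corner, so I'll look for the glass position with the best clearance while the arm moves over to the mirror.

```bash
python3 -m inch '[18,-36,0,-7,100,36,-72,0,-14,100,54,-108,0,-21,100,72,-144,0,-28,100,90,-180,0,-35,100,108,-216,0,-42,100,126,-252,0,-49,100,144,-288,0,-56,100,162,-324,0,-63,100,180,-360,0,-70,100]' 20
python3 - <<'E'
from h import *
D=np.array([.609,-.001,.165]);L=np.array([.7522,.2456,.2006])
a=np.radians(-8.2);ex=np.array([np.cos(a),np.sin(a),0]);ey=np.array([-np.sin(a),np.cos(a),0]);ez=np.array([0,0,1.])
O=D-ex*(-.053)-ey*.0  # front edge 47+~.. handled below
front=-.049;right=-.100
res=[]
def ev(gx,gy,gz):
    G=D+ex*gx+ey*gy-ez*gz
    u=lambda p:(p-G)/np.linalg.norm(p-G)
    n=u(D)+u(L);n/=np.linalg.norm(n);h=np.array([n[0],n[1],0]);h/=np.linalg.norm(h);th=np.arccos(n[2])
    x=h*np.cos(th)-ez*np.sin(th);y=np.cross(n,x)
    # sample mirror surface pts: handle s 110..230
    deck=1;leg=1
    for s in np.arange(.03,.231,.002):
        hw=.008 if s>=.11 else .004
        for sy in(-hw,0,hw):
            for sz in(-hw,hw):
                p=G-x*s-n*.003+y*sy+n*sz-D;px,py=p@ex,p@ey
                if px>front-.002 and py>right-.002: deck=min(deck,.155-.165-p[2])
                if p[2]<.002:leg=min(leg,np.hypot(max(front-px,px-(front+.008),0),max(right-py,py-(right+.008),0)))
    return deck,leg,np.degrees(th),np.degrees(np.arctan2(h[1],h[0])),G
for gx in(0,.005,.01):
  for gy in(0,-.005,-.01,-.015):
    for gz in(.08,.085,.09,.095):
        d,l,th,yw,G=ev(gx,gy,gz)
        if d>.003 and l>.003: print(gx,gy,gz,"deck %.4f leg %.4f tilt %.1f yaw %.1f"%(d,l,th,yw),G.round(4))
E
```

```text
t: 1.13
tool_pos: [0.4001, 0.1966, 0.2189]
orientation: [2.256, 2.186, 0.001]
force: [0.6, -0.1, -0.7]
opening: 0.0927
gripper_force: 0.0
0 -0.015 0.095 deck 0.0068 leg 0.0049 tilt 37.5 yaw 63.9 [ 0.6069 -0.0158  0.07  ]
0.005 0 0.09 deck 0.0048 leg 0.0055 tilt 32.5 yaw 64.1 [ 0.6139 -0.0017  0.075 ]
0.005 0 0.095 deck 0.0105 leg 0.0051 tilt 32.1 yaw 64.0 [ 0.6139 -0.0017  0.07  ]
0.005 -0.005 0.09 deck 0.0038 leg 0.0094 tilt 34.3 yaw 65.5 [ 0.6132 -0.0067  0.075 ]
0.005 -0.005 0.095 deck 0.0108 leg 0.0091 tilt 33.8 yaw 65.3 [ 0.6132 -0.0067  0.07  ]
0.005 -0.01 0.09 deck 0.0031 leg 0.0128 tilt 36.0 yaw 66.6 [ 0.6125 -0.0116  0.075 ]
0.005 -0.01 0.095 deck 0.0102 leg 0.0125 tilt 35.4 yaw 66.4 [ 0.6125 -0.0116  0.07  ]
0.005 -0.015 0.09 deck 0.0039 leg 0.0158 tilt 37.7 yaw 67.6 [ 0.6118 -0.0166  0.075 ]
0.005 -0.015 0.095 deck 0.0099 leg 0.0154 tilt 37.1 yaw 67.4 [ 0.6118 -0.0166  0.07  ]
0.01 0 0.09 deck 0.0076 leg 0.0186 tilt 32.2 yaw 68.5 [ 0.6189 -0.0024  0.075 ]
0.01 0 0.095 deck 0.0133 leg 0.0180 tilt 31.8 yaw 68.2 [ 0.6189 -0.0024  0.07  ]
0.01 -0.005 0.09 deck 0.0066 leg 0.0217 tilt 33.9 yaw 69.6 [ 0.6182 -0.0074  0.075 ]
0.01 -0.005 0.095 deck 0.0124 leg 0.0211 tilt 33.5 yaw 69.2 [ 0.6182 -0.0074  0.07  ]
0.01 -0.01 0.09 deck 0.0059 leg 0.0244 tilt 35.7 yaw 70.5 [ 0.6175 -0.0123  0.075 ]
0.01 -0.01 0.095 deck 0.0118 leg 0.0238 tilt 35.2 yaw 70.2 [ 0.6175 -0.0123  0.07  ]
0.01 -0.015 0.09 deck 0.0055 leg 0.0267 tilt 37.5 yaw 71.3 [ 0.6168 -0.0173  0.075 ]
0.01 -0.015 0.095 deck 0.0115 leg 0.0261 tilt 36.8 yaw 71.0 [ 0.6168 -0.0173  0.07  ]
```

```bash
python3 -m inch '[6,-38,0,-7,100,12,-76,0,-14,100,18,-114,0,-21,100,24,-152,0,-28,100,30,-190,0,-35,100,36,-228,0,-42,100,42,-266,0,-49,100,48,-304,0,-56,100,54,-342,0,-63,100,60,-370,0,-70,100]'
python3 -m inch '[5,-30,0,-7,100,10,-60,0,-14,100,15,-90,0,-21,100,20,-120,0,-28,100,25,-146,0,-33.7,100,25,-146,-35,-33.7,100,25,-146,-70,-33.7,100,25,-146,-100,-33.7,100,25,-146,-100,-33.7,100,25,-146,-100,-33.7,100]'
python3 - <<'E'
from h import *
for n in("top","side"): cv2.imwrite(f"pics/{n}1.png",read_camera(n)["image"])
t=cv2.imread("pics/top1.png")[110:260,300:450];s=cv2.imread("pics/side1.png")[180:330,280:430]
cv2.imwrite("pics/pre.png",cv2.resize(np.hstack([t,s]),None,fx=2.66,fy=2.66,interpolation=cv2.INTER_CUBIC))
from scipy.spatial.transform import Rotation as R
print(R.from_rotvec(robot.read_state()["orientation"]).as_matrix().round(3))
E
```

```text
t: 1.97
tool_pos: [0.4594, -0.1747, 0.2188]
orientation: [3.102, 0.494, 0.0]
force: [1.0, 0.0, -0.2]
opening: 0.0925
gripper_force: 0.0
t: 2.8
tool_pos: [0.4832, -0.3166, 0.117]
orientation: [-3.112, 0.415, 0.006]
force: [0.5, -0.1, 0.6]
opening: 0.0929
gripper_force: 0.0
[[ 0.965 -0.262  0.002]
 [-0.262 -0.965 -0.002]
 [ 0.003  0.001 -1.   ]]
```

View pics/pre.png

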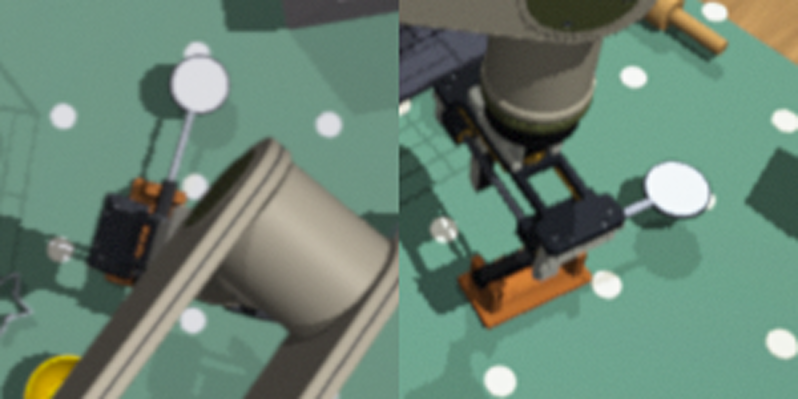

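The open fingers straddle the handle between the uprights. The handle's tail is visible at about (485,275) in the crop and the glass at (677,190). I'll descend and grip.

```bash
python3 -m inch '[0,-2,-30,0,100,0,-2,-55,0,100,0,-2,-75,0,100,0,-2,-90,0,100,0,-2,-90,0,100,0,-2,-90,0,10,0,-2,-90,0,10,0,-2,-90,0,0,0,-2,-90,0,0,0,-2,-90,0,0]' 20
python3 -m inch '[0,0,0,0,0,0,0,0,0,0,0,0,0,0,0,0,0,0,0,0]' 20
```

```text
t: 3.73
tool_pos: [0.4854, -0.3202, 0.03]
orientation: [3.113, -0.415, 0.003]
force: [0.3, -0.3, 0.7]
opening: 0.0645
gripper_force: 0.0
t: 4.07
tool_pos: [0.4846, -0.3196, 0.0286]
orientation: [-3.114, 0.415, 0.0]
force: [-0.1, 0.7, -0.0]
opening: 0.0374
gripper_force: 0.0
```

```bash
python3 -m inch '[0,0,0,0,0,0,0,0,0,0,0,0,0,0,0,0,0,0,0,0,0,0,0,0,0,0,0,0,0,0]' 20
python3 -m inch '[0,0,5,0,0,0,0,20,0,0,0,0,40,0,0,0,0,60,0,0,0,0,80,0,0,0,0,90,0,0,0,0,90,0,0,0,0,90,0,0]' 20
cat > tilt.py <<'E'
from h import *
import sys
from scipy.spatial.transform import Rotation as R
S=robot.read_state();M=R.from_rotvec(S["orientation"]).as_matrix()
g=S["tool_pos"]-M[:,2]*robot.grip_point_offset
t=read_camera("top");s=read_camera("side");out=[]
for n,c,col in(("top",t,1),("side",s,1)):
    h=cv2.cvtColor(c["image"],cv2.COLOR_BGR2HSV);m=((h[...,1]<45)&(h[...,2]>120)).astype(np.uint8)
    # predicted glass for reference tilts
    x0=np.array([M[0,0],M[1,0],0]);
    print(n,"pred",[proj(c,g+.198*(x0*np.cos(a)-np.array([0,0,1])*np.sin(a))).round(0).tolist() for a in np.radians([0,15,30,45])])
    cn,_=cv2.findContours(m,cv2.RETR_EXTERNAL,cv2.CHAIN_APPROX_NONE)
    for k in cn:
        A=cv2.contourArea(k)
        if 120<A<900:
            e=cv2.fitEllipse(k);print("  ",[round(v,1) for v in e[0]+e[1]],round(e[2]),A)
    if len(sys.argv)>1:cv2.imwrite(f"pics/{n}{sys.argv[1]}.png",c["image"])
print("grip",g,"x0",x0,"open",S["opening"],S["gripper_force"])
E
python3 tilt.py 2
```

```text
t: 4.57
tool_pos: [0.4852, -0.3177, 0.0285]
orientation: [-3.111, 0.414, -0.0]
force: [2.4, 8.8, 2.9]
opening: 0.0158
gripper_force: 20.0
t: 5.23
tool_pos: [0.4848, -0.3198, 0.1185]
orientation: [3.114, -0.415, 0.001]
force: [0.3, 0.4, -0.5]
opening: 0.0158
gripper_force: 20.0
top pred [[384.0, 136.0], [378.0, 142.0], [372.0, 151.0], [365.0, 163.0]]
   [238.7, 339.1, 23.0, 70.9] 84 889.5
   [379.1, 144.1, 27.0, 51.1] 23 545.5
side pred [[391.0, 231.0], [384.0, 244.0], [375.0, 257.0], [362.0, 270.0]]
   [287.8, 365.2, 30.6, 36.4] 147 797.5
   [383.9, 234.3, 21.2, 50.8] 71 483.0
   [27.8, 8.7, 23.7, 46.5] 104 521.0
grip [ 0.48475701 -0.31976267  0.13734618] x0 [ 0.96513997 -0.26173359  0.        ] open 0.015839520907250437 19.989752769470215
```

```bash
cat > tilt.py <<'E'
from h import *
import sys
from scipy.spatial.transform import Rotation as R
S=robot.read_state();M=R.from_rotvec(S["orientation"]).as_matrix()
g=S["tool_pos"]-M[:,2]*robot.grip_point_offset
x0=np.array([M[0,0],M[1,0],0]);cs=[read_camera(n) for n in("top","side")];us=[]
for n,c in zip(("top","side"),cs):
    h=cv2.cvtColor(c["image"],cv2.COLOR_BGR2HSV);m=((h[...,1]<45)&(h[...,2]>100)).astype(np.uint8)
    m=cv2.morphologyEx(m,cv2.MORPH_OPEN,cv2.getStructuringElement(cv2.MORPH_ELLIPSE,(9,9)))
    p=proj(c,g+.19*(x0*.9-np.array([0,0,.44])))
    cn,_=cv2.findContours(m,cv2.RETR_EXTERNAL,cv2.CHAIN_APPROX_NONE)
    es=[(cv2.fitEllipse(k),cv2.contourArea(k)) for k in cn if 100<cv2.contourArea(k)<900]
    e=min(es,key=lambda e:np.hypot(*(np.array(e[0][0])-p)));us.append(e[0][0]);print(n,[round(v,1) for v in e[0][0]+e[0][1]],e[1])
    if len(sys.argv)>1:cv2.imwrite(f"pics/{n}{sys.argv[1]}.png",c["image"])
P,er=tri(cs[0],us[0],cs[1],us[1]);v=P-g;hd=np.hypot(v[0],v[1])
a=np.degrees(np.arctan2(-v[2],hd))+np.degrees(3/198)
print("glass",P.round(4),"res",np.round(er,4),"grip",g.round(4),"dist %.4f tilt %.1f yaw %.1f toolyaw %.1f"%(np.linalg.norm(v),a,np.degrees(np.arctan2(v[1],v[0])),np.degrees(np.arctan2(x0[1],x0[0]))),S["opening"],S["gripper_force"])
E
python3 tilt.py; python3 -m inch '[0,0,0,0,0,0,0,0,0,0,0,0,0,0,0]' 5;python3 tilt.py
```

```text
top [383.0, 135.9, 22.8, 27.6] 477.5
side [391.3, 231.7, 19.9, 26.3] 409.0
glass [ 0.6784 -0.3712  0.1319] res [0.0014 0.0014] grip [ 0.4838 -0.319   0.1356] dist 0.2014 tilt 1.9 yaw -15.0 toolyaw -15.2 0.01611501593315855 19.98963475227356
t: 5.68
tool_pos: [0.4844, -0.3195, 0.1181]
orientation: [-3.114, 0.415, 0.001]
force: [0.3, -0.1, -0.3]
opening: 0.0162
gripper_force: 5.0
top [381.8, 136.4, 22.1, 26.6] 449.5
side [390.4, 234.2, 18.9, 26.4] 388.5
glass [ 0.6789 -0.3711  0.1206] res [0.0012 0.0012] grip [ 0.4844 -0.3195  0.1369] dist 0.2019 tilt 5.5 yaw -14.8 toolyaw -15.2 0.016223345066542133 4.9999623745679855
```

The mirror slips slowly, glass end down, at 5 N, which is a controllable way to set the pitch.

```bash
python3 -m inch '[0,0,0,0,0,0,0,0,0,0,0,0,0,0,0,0,0,0,0,0,0,0,0,0,0,0,0,0,0,0]' 5;python3 tilt.py
```

```text
t: 6.28
tool_pos: [0.4847, -0.3196, 0.1187]
orientation: [3.114, -0.415, 0.0]
force: [-0.4, -0.2, -0.9]
opening: 0.016
gripper_force: 5.0
top [381.9, 136.3, 22.1, 26.6] 451.5
side [390.5, 234.1, 19.0, 26.3] 391.0
glass [ 0.6792 -0.3712  0.121 ] res [0.0012 0.0012] grip [ 0.4847 -0.3196  0.1375] dist 0.2020 tilt 5.6 yaw -14.8 toolyaw -15.2 0.016041686895872525 4.9999453872442245
```

```bash
python3 -m inch '[0,0,30,0,0,0,0,60,0,0,0,0,80,0,0,0,0,80,0,0]' 20;python3 -m inch '[0,0,0,0,0,0,0,0,0,0]' 4;python3 -m inch '[0,0,0,0,0]' 20;python3 tilt.py
```

```text
t: 6.72
tool_pos: [0.487, -0.3215, 0.2047]
orientation: [3.11, -0.414, 0.012]
force: [-0.1, -0.1, 0.0]
opening: 0.0157
gripper_force: 20.0
t: 6.88
tool_pos: [0.4842, -0.3193, 0.1974]
orientation: [-3.113, 0.415, 0.002]
force: [-0.1, -0.1, -0.7]
opening: 0.0162
gripper_force: 4.0
t: 6.97
tool_pos: [0.4837, -0.3189, 0.1965]
orientation: [-3.112, 0.415, 0.004]
force: [-0.2, -0.2, -0.6]
opening: 0.0161
gripper_force: 20.0
top [383.9, 136.8, 19.5, 30.1] 440.5
side [390.2, 227.2, 15.6, 26.2] 319.0
glass [ 0.6721 -0.3675  0.1525] res [0.0011 0.0011] grip [ 0.4838 -0.319   0.2153] dist 0.2044 tilt 18.7 yaw -14.5 toolyaw -15.2 0.016138397914086264 19.999785125255585
```

```bash
python3 -m inch '[0,0,0,0,0]' 4;python3 -m inch '[0,0,0,0,0]' 20;python3 tilt.py
```

```text
t: 7.15
tool_pos: [0.4841, -0.3192, 0.1972]
orientation: [-3.113, 0.415, 0.003]
force: [0.5, -0.7, -1.2]
opening: 0.0161
gripper_force: 4.0
t: 7.23
tool_pos: [0.4843, -0.3194, 0.1977]
orientation: [-3.113, 0.415, 0.002]
force: [0.0, 0.9, -1.2]
opening: 0.0156
gripper_force: 20.0
top [383.0, 137.8, 19.1, 30.0] 427.5
side [389.2, 229.5, 14.9, 26.0] 300.5
glass [ 0.6707 -0.3674  0.1446] res [0.0011 0.0011] grip [ 0.4843 -0.3194  0.2165] dist 0.2055 tilt 21.4 yaw -14.5 toolyaw -15.2 0.01564701399783426 19.999948740005493
```

```bash
python3 -m inch '[0,0,0,0,0,0,0,0,0,0]' 4;python3 -m inch '[0,0,0,0,0]' 30;python3 tilt.py 3; python3 - <<'E'
import cv2,numpy as np
t=cv2.imread("pics/top3.png")[110:210,330:430];s=cv2.imread("pics/side3.png")[180:280,320:420]
cv2.imwrite("pics/m3.png",cv2.resize(np.hstack([t,s]),None,fx=4,fy=4,interpolation=cv2.INTER_CUBIC))
E
```

```text
t: 7.5
tool_pos: [0.4847, -0.3197, 0.1987]
orientation: [3.114, -0.415, 0.0]
force: [0.1, -0.1, -0.6]
opening: 0.0161
gripper_force: 4.0
t: 7.58
tool_pos: [0.4846, -0.3197, 0.1987]
orientation: [3.114, -0.415, 0.0]
force: [0.6, -0.7, -0.9]
opening: 0.016
gripper_force: 30.0
top [380.3, 140.6, 18.1, 30.7] 401.5
side [384.9, 235.1, 13.1, 25.1] 255.0
glass [ 0.6657 -0.3653  0.1235] res [0.0003 0.0003] grip [ 0.4846 -0.3197  0.2175] dist 0.2091 tilt 27.6 yaw -14.1 toolyaw -15.2 0.015968145720440353 29.999816715717316
```

View pics/m3.png

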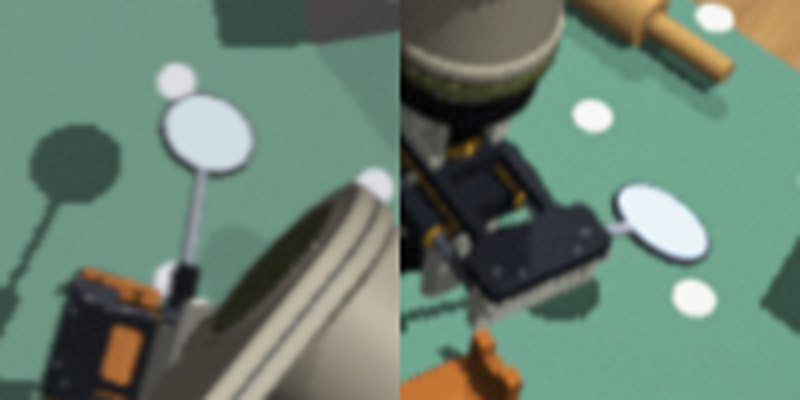

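In the crop the glass is an ellipse at top (382.2,143.5) and side (385.2,235.8). A table dot merges with it in the top mask, so I'll recompute with these centres.

```bash
python3 - <<'E'
from h import *
t=read_camera("top");s=read_camera("side")
P,er=tri(t,(382.2,143.5),s,(385.2,235.8));g=np.array([.4846,-.3197,.2175]);v=P-g
print(P,er,np.linalg.norm(v),np.degrees(np.arctan2(-v[2],np.hypot(v[0],v[1])))+.9)
E
```

```text
[ 0.65731938 -0.36906246  0.13192876] [np.float64(0.0009447462984717651), np.float64(0.0009447462984719156)] 0.19897505605817825 26.371377181561652
```

```bash
sed -i 's/(9,9)/((13,13) if n=="top" else (9,9))/' tilt.py; python3 -m inch '[0,0,0,0,0,0,0,0,0,0]' 4;python3 -m inch '[0,0,0,0,0]' 40;python3 tilt.py
```

```text
t: 7.95
tool_pos: [0.4846, -0.3196, 0.1987]
orientation: [3.114, -0.415, 0.0]
force: [0.5, 0.6, -0.5]
opening: 0.016
gripper_force: 4.0
t: 8.03
tool_pos: [0.4846, -0.3196, 0.1987]
orientation: [3.114, -0.415, 0.0]
force: [-0.0, -0.9, -1.2]
opening: 0.0156
gripper_force: 40.0
top [380.4, 144.6, 18.0, 23.0] 322.0
side [383.1, 237.5, 12.4, 25.2] 240.0
glass [ 0.6555 -0.3665  0.1236] res [0.0007 0.0007] grip [ 0.4846 -0.3196  0.2175] dist 0.2005 tilt 28.8 yaw -15.3 toolyaw -15.2 0.015567894219992398 39.99975264072418
```

```bash
python3 -m inch '[0,0,0,0,0,0,0,0,0,0]' 4;python3 -m inch '[0,0,0,0,0]' 40;python3 tilt.py
```

```text
t: 8.3
tool_pos: [0.4846, -0.3196, 0.1986]
orientation: [3.114, -0.415, -0.0]
force: [0.2, 0.0, -1.4]
opening: 0.0161
gripper_force: 4.0
t: 8.38
tool_pos: [0.4846, -0.3196, 0.1986]
orientation: [-3.114, 0.415, 0.0]
force: [-0.3, -0.2, -0.9]
opening: 0.0153
gripper_force: 40.0
top [380.2, 145.4, 17.2, 23.1] 308.5
side [382.3, 238.3, 12.1, 24.5] 229.0
glass [ 0.6532 -0.3661  0.1222] res [0.0006 0.0006] grip [ 0.4846 -0.3196  0.2174] dist 0.1991 tilt 29.4 yaw -15.4 toolyaw -15.2 0.01532596427310327 39.99975621700287
```

```bash
python3 -m inch '[0,0,0,0,0,0,0,0,0,0]' 3.7;python3 -m inch '[0,0,0,0,0]' 40;python3 tilt.py
```

```text
t: 8.65
tool_pos: [0.4846, -0.3197, 0.1987]
orientation: [3.114, -0.415, 0.0]
force: [0.0, 0.5, -0.7]
opening: 0.0159
gripper_force: 3.7
t: 8.73
tool_pos: [0.4846, -0.3196, 0.1986]
orientation: [-3.114, 0.415, 0.0]
force: [-0.1, -0.1, 0.5]
opening: 0.0159
gripper_force: 40.0
top [378.5, 148.0, 16.1, 22.6] 285.0
side [383.4, 245.2, 10.8, 34.3] 249.5
glass [ 0.653  -0.3714  0.0968] res [0.0044 0.0044] grip [ 0.4846 -0.3196  0.2174] dist 0.2135 tilt 35.3 yaw -17.1 toolyaw -15.2 0.015864038401518937 39.99974727630615
```

```bash
cat >> tilt.py <<'E'
from scipy.optimize import minimize_scalar
z=np.array([0,0,1.])
for c,u in zip(cs,us):
    f=lambda a:np.hypot(*(proj(c,g+.197*(x0*np.cos(a)-z*np.sin(a))+.003*(x0*np.sin(a)+z*np.cos(a)))-u))
    r=minimize_scalar(f,bounds=(0,1),method="bounded");print("single-view tilt %.1f px %.1f"%(np.degrees(r.x),r.fun))
E
python3 -m inch '[0,0,0,-7,0,0,0,0,-12,0,0,0,0,-12,0,0,0,0,-12,0]' 40; python3 tilt.py
```

```text
t: 9.17
tool_pos: [0.4846, -0.3196, 0.1986]
orientation: [-3.055, 0.734, -0.0]
force: [-0.3, -0.1, -0.2]
opening: 0.0156
gripper_force: 40.0
top [390.1, 153.0, 15.9, 21.7] 268.0
side [387.4, 252.7, 13.4, 26.0] 264.5
glass [ 0.6356 -0.3975  0.1107] res [0.0013 0.0013] grip [ 0.4846 -0.3196  0.2174] dist 0.2006 tilt 33.0 yaw -27.3 toolyaw -27.0 0.015624329432820652 40.00029265880585
single-view tilt 32.6 px 0.1
single-view tilt 32.2 px 1.3
```

```bash
cat > goal.py <<'E'
from h import *
D=np.array([.609,-.001,.165]);L=np.array([.7522,.2456,.2006]);z=np.array([0,0,1.])
a=np.radians(-8.2);ex=np.array([np.cos(a),np.sin(a),0]);ey=np.array([-np.sin(a),np.cos(a),0])
u=lambda v:v/np.linalg.norm(v)
for gx,gy,gz in((.008,-.001,.09),(.007,-.001,.09),(.008,-.001,.088)):
    G=D+ex*gx+ey*gy-z*gz;n=u(u(D-G)+u(L-G));th=np.arccos(n[2]);yw=np.arctan2(n[1],n[0]);h=np.array([np.cos(yw),np.sin(yw),0])
    x=h*np.cos(th)-z*np.sin(th);g=G-.003*n-.197*x
    print("tilt %.1f yaw %.1f"%(np.degrees(th),np.degrees(yw)),"G",G.round(4),"tcp",(g-z*.0188).round(4),"entry tcp",(g-ey*.16-z*.0188).round(4))
E
python3 goal.py
python3 -m inch '[5,0,0,7,0,10,0,0,14,0,15,0,0,21,0,20,0,0,28,0,25,0,0,35,0,30,0,0,42,0,35,0,0,49,0,38,0,0,56,0,40,0,0,63,0,40,0,0,70,0]' 60
```

```text
tilt 32.6 yaw 67.0 G [ 0.6168 -0.0031  0.075 ] tcp [ 0.5513 -0.1573  0.16  ] entry tcp [ 0.5285 -0.3157  0.16  ]
tilt 32.7 yaw 66.1 G [ 0.6158 -0.003   0.075 ] tcp [ 0.548  -0.156   0.1602] entry tcp [ 0.5252 -0.3144  0.1602]
tilt 32.8 yaw 67.1 G [ 0.6168 -0.0031  0.077 ] tcp [ 0.5517 -0.1571  0.1624] entry tcp [ 0.5289 -0.3155  0.1624]
t: 10.1
tool_pos: [0.525, -0.3196, 0.1985]
orientation: [-2.92, -1.16, -0.0]
force: [0.5, -0.0, -1.2]
opening: 0.0155
gripper_force: 60.0
```

```bash
python3 -m inch '[1,1,0,7,0,2,2,0,14,0,3,3,0,20,0,4,4,-12,24,0,4,4,-25,24,0,4,4,-37.5,24,0,4,4,-37.5,24,0,4,4,-37.5,24,0]' 60; python3 tilt.py 4; python3 - <<'E'
import cv2,numpy as np
t=cv2.imread("pics/top4.png")[90:240,200:350];s=cv2.imread("pics/side4.png")[130:280,220:370]
cv2.imwrite("pics/m4.png",cv2.resize(np.hstack([t,s]),None,fx=2.66,fy=2.66,interpolation=cv2.INTER_CUBIC))
E
```

```text
t: 10.77
tool_pos: [0.5276, -0.315, 0.1593]
orientation: [-2.621, -1.726, 0.002]
force: [0.4, -0.6, -1.0]
opening: 0.0152
gripper_force: 60.0
top [302.2, 166.7, 18.7, 22.1] 322.5
side [359.8, 189.0, 13.3, 23.6] 166.5
glass [ 0.6273 -0.2047  0.1934] res [0.0737 0.0737] grip [ 0.5276 -0.315   0.1781] dist 0.1495 tilt -5.0 yaw 47.9 toolyaw 66.7 0.015228722889948807 59.999656677246094
single-view tilt 32.2 px 0.5
single-view tilt 6.5 px 56.4
```

View pics/m4.png

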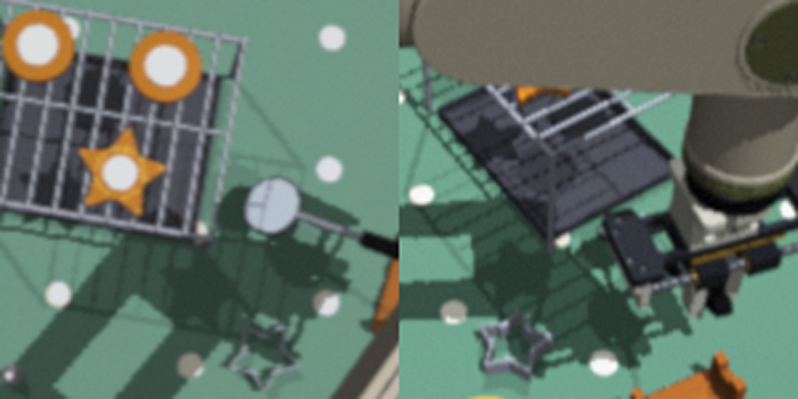

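The top view shows the glass at (302,167), just to the right of the rack, with a tilt of about 32°. The arm hides it in the side view. I'll slide it in along the rack's y axis.

```bash
python3 -m inch '[1.4,10,0,0,0,2.9,20,0,0,0,4.3,30,0,0,0,5.8,40,0,0,0,7.2,50,0,0,0,8.6,60,0,0,0,10.1,70,0,0,0,11.5,80,0,0,0,11.5,80,0,0,0]' 60 && python3 -m inch '[1.4,10,0,0,0,2.9,20,0,0,0,4.3,30,0,0,0,5.8,40,0,0,0,7.2,50,0,0,0,8.6,60,0,0,0,10.1,70,0,0,0,11.3,78,0,0,0,11.3,78.4,0,0,0,11.3,78.4,0,0,0]' 60
python3 tilt.py 5; python3 - <<'E'
import cv2,numpy as np
t=cv2.imread("pics/top5.png")[90:240,200:350];s=cv2.imread("pics/side5.png")[80:230,220:370]
cv2.imwrite("pics/m5.png",cv2.resize(np.hstack([t,s]),None,fx=2.66,fy=2.66,interpolation=cv2.INTER_CUBIC))
from plant import robot; print(robot.read_state()["tool_pos"])
E
```

```text
t: 11.62
tool_pos: [0.5405, -0.2334, 0.1611]
orientation: [-2.62, -1.732, -0.001]
force: [0.0, 0.3, 0.1]
opening: 0.0153
gripper_force: 60.0
t: 12.45
tool_pos: [0.5516, -0.1567, 0.1612]
orientation: [2.621, 1.731, -0.0]
force: [0.1, 0.0, -0.7]
opening: 0.0157
gripper_force: 60.0
top [261.5, 114.0, 13.4, 13.6] 142.0
side [244.4, 47.7, 17.1, 22.3] 242.0
glass [ 0.5885 -0.0101  0.535 ] res [0.0511 0.0511] grip [ 0.5516 -0.1567  0.18  ] dist 0.3859 tilt -66.1 yaw 75.9 toolyaw 66.9 0.01569316260691108 59.9996155500412
single-view tilt 0.0 px 41.1
single-view tilt 0.0 px 101.7
[ 0.55142302 -0.15751596  0.16115746]
```

View pics/m5.png

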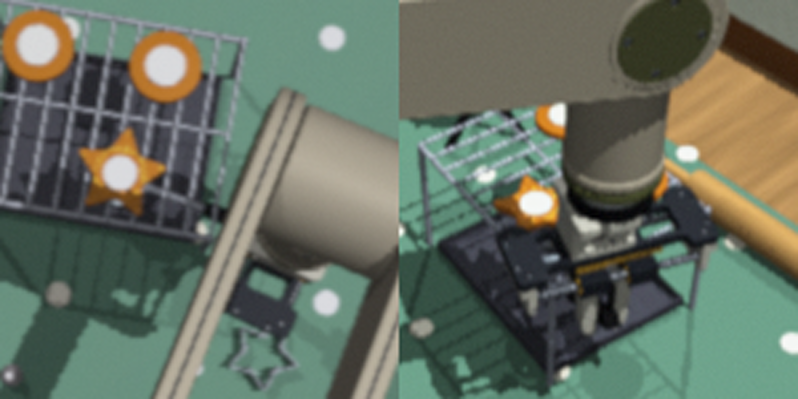

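The glass is now under the star, which still sits at (120,173) in the top crop, unmoved. The force readings are about zero. One small trim brings it a little nearer the spot straight below the dot.

```bash
python3 -m inch '[-1.5,0.6,0.3,-0.4,0,-3,1.2,0.6,-0.9,0,-4.5,1.8,0.8,-1.3,0,-6,2.5,1,-1.7,0,-6,2.5,1,-1.7,0,-6,2.5,1,-1.7,0,-6,2.5,1,-1.7,0]' 60
python3 - <<'E'
from h import *
from scipy.spatial.transform import Rotation as R
S=robot.read_state();M=R.from_rotvec(S["orientation"]).as_matrix();z=np.array([0,0,1.])
g=S["tool_pos"]-M[:,2]*robot.grip_point_offset;x0=M[:,0]*[1,1,0];x0/=np.linalg.norm(x0)
D=np.array([.609,-.001,.165]);L=np.array([.7522,.2456,.2006])
for a in np.radians([32.2,32.6,33]):
    n=x0*np.sin(a)+z*np.cos(a);G=g+.197*(x0*np.cos(a)-z*np.sin(a))+.003*n
    d=(G-L)/np.linalg.norm(G-L);r=d-2*(d@n)*n;print((G-D).round(4),"hit-dot",(G+r*(D[2]-G[2])/r[2]-D).round(4))
t=read_camera("top");h=cv2.cvtColor(t["image"],cv2.COLOR_BGR2HSV);m=cv2.inRange(h,(5,120,100),(22,255,255))>0
print([b for b in blobs(m,40) if 200<b[0][0]<290 and b[0][1]<180],S["force"],S["dq"].round(4))
E
```

```text
t: 13.13
tool_pos: [0.5455, -0.1548, 0.1622]
orientation: [2.648, 1.691, 0.0]
force: [-1.1, -0.3, -1.3]
opening: 0.0155
gripper_force: 60.0
[ 0.0072 -0.0011 -0.0865] hit-dot [ 0.001  -0.0018  0.    ]
[ 0.0069 -0.0018 -0.0876] hit-dot [ 0.0012 -0.0012  0.    ]
[ 0.0066 -0.0024 -0.0888] hit-dot [ 0.0014 -0.0005  0.    ]
[([243.1, 36.2], [229, 21, 26, 29, 285]), ([282.5, 70.1], [223, 63, 120, 15, 1154]), ([213.8, 107.4], [201, 94, 27, 27, 360]), ([261.6, 115.2], [248, 102, 28, 27, 359]), ([244.9, 153.6], [230, 138, 32, 32, 349])] [-1.12790907 -0.31987174 -1.26499213] [ 0.0002  0.0021 -0.0004 -0.0007 -0.0012 -0.0022]
```

The predicted reflection lands within 2 mm of the dot. The biscuits haven't moved, since the star's outline is the same apart from arm shadow on its lower tips. I'm handing in.

```bash
python3 -c "
from plant import job
print(job.close_job())"
```

```text
the job is handed in; nothing more can be done
None
```

The job is handed in at about 13 s: the gripper holds the mirror steady at 60 N, its glass about 88 mm below the star biscuit and 7 mm off to the side; I calculate the camera's view through its centre lands within 2 mm of the dot (the arm hid the final side view), and the biscuits and rack show no sign of being touched.

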